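# Shut the marked air valve in the tattoo bench's valve box

### The job

Push the sliding cover of the valve box all the way aside towards the robot's left, to its stop, to uncover two valve handles, then push the handle that ends in a round disc fully shut: clockwise seen from above, a quarter turn, until it stops across its pipe. Only push with the fingertips or the outside of the fingers: do not lift the cover, leave the plain straight handle as it is, and leave the bottles and other things around the box where they stand.

Things in the scene. Friction and masses are not known exactly. Their poses are not given: they have to be found in the camera images.
- box: fixed grey valve box. Origin: on the bench under the centre of its opening; z up, x roughly away from the robot, y roughly to the robot's left. Opening: inner faces at x = -75 and +75 mm, y = -118 and +118 mm (box axes); rim 70 mm above the bench; end wall at -y 8 mm thick. Guide rails 80 mm high along both long sides, outer faces at x = -89 and +89 mm.
- deck (a point): middle of the top of the box's closed deck, 70 mm above the bench, on the +y side of the opening (y = 118 to 387 mm in box axes), where the cover parks
- cover (a joint): travel of the flat aluminium cover along the box's +y, m: 0 = over the opening, 0.240 = against the end stop, opening clear. Starts at 0 to 0.03, needs about 2 N, stays where left. Cover 160 by 244 mm, 5 mm thick, top 76 mm above the bench. It only rests on its guides and could be lifted, which must not happen.
- cover_rib (a point): middle of the top edge of the upright rib on the cover, 100 mm above the bench. Rib: 110 mm along the box's x, 12 mm thick along y, 24 mm high above the cover's top, 100 mm to -y of the cover's middle, near its trailing (-y) edge. Push on its -y face.
- handle_marked (a joint): turn of the marked handle (the one ending in a round disc), rad: 0 = open, along its pipe, pointing to the box's -x; 1.571 = shut at a hard stop, across its pipe, pointing to the box's +y (clockwise from above). Starts at 0 to 0.3, stiff to about 0.12 N m, stays where left. Under the cover, in either the right or the left valve place.
- end_marked (a point): centre of the top face of the handle's round disc: 28 mm diameter, 14 mm thick, 54 mm from the turning axis, top 56 and underside 42 mm above the bench. The black bar from the hub (26 mm diameter) to the disc is 12 mm wide and as thick. Below the handles: valve bodies up to 36 mm, pipes up to 30 mm above the bench.
- axis_marked (a point): top of the marked handle's hub, on its upright turning axis, 56 mm above the bench
- handle_plain (a joint): turn of the other handle, same meaning and starts; a plain straight 12 mm wide bar ending square 67 mm from its axis, no disc. To be left as it is.
- end_plain (a point): point on top of the plain handle's bar, 54 mm from its axis, 56 mm above the bench
- axis_plain (a point): top of the plain handle's hub on its turning axis; the two axes are 94 mm apart along the box's y
- ink_a: bystander: dark ink bottle, 36 mm diameter, 85 mm tall, near the robot-side wall of the box; origin at the centre of its underside
- ink_b: bystander: second ink bottle, same size, also on the robot side of the box; origin at the centre of its underside
- jar: bystander: white jar with steel lid, 60 mm diameter, 60 mm tall, beyond the box; origin at the centre of its underside
- rinse_cup: bystander: steel cup, 66 mm rim diameter, 70 mm tall, just right (-y of the box) of the box's right-hand end wall; origin at the centre of its underside
- pen_machine: bystander: pen-shaped tattoo machine standing on its end, 32 mm diameter, 95 mm tall, beyond the box; origin at the centre of its underside

How it is judged:
By the outcome, as a careful person would: the job done as asked, in the order asked, and still so for the second after the job is handed in, with the robot touching nothing.
It also fails if it takes over 51 s, if anything falls off the work surface, if the arm or the gripper's body presses on something with over 40 N, if the wrist force passes 120 N, or if a joint passes its speed limit or range.

### The arm

A 6-joint arm with a two-finger parallel gripper is mounted at the origin on the work surface. World frame = base frame: x ahead of the robot, y to its left, z up, the work surface at z = 0. Lengths are in mm, angles in degrees, forces in N, time in s.
With the tool pointing down it reaches from about 300 to 850 mm from the base axis. Payload 4.2 kg.
Tool frame: the origin (TCP) lies at the very end of the fingers, on their centre line; the grasp point (between the pads) lies 19 mm behind it; z points along the fingers, y is the line along which they close (so a half turn about z gives the same grasp; the last joint's range is limited). The gripper opens to 91 mm and grips with 3 to 60 N. Pads are 32 mm wide; open, the fingers measure 118 mm over their backs; the gripper's body (76 mm by 178 mm) begins 60 mm behind the grasp point.
Start: joints at [69.557, 18.312, 89.639, -0, 72.044, -1.146], TCP at [190.022, 542.711, 213.976] pointing down, gripper open.
Joint ranges: [-177.97, 177.97], [-48.28, 115.42], [12.27, 149.76], [-77.06, 257.06], [2.81, 150.46], [-146.56, 146.56]. Speed limits (degrees/s): [147.25, 147.25, 180, 180, 180, 180].

### API

Orientations are given as [roll, pitch, yaw] about the fixed x, y, z axes, in that order (R = Rz(yaw) Ry(pitch) Rx(roll)).
In Python, from workcell import env, eyes gives the robot as it stands.
- The arm moves only by the tool send_rows, never from a script. Its argument "targets" is text: rows parted by semicolons, each of 7 numbers parted by spaces: the shift along the tool's x, y, z in m, then the turn, a rotation vector about the tool's x, y, z in degrees, then the opening in per cent of the stroke, from 0 (shut) to 100 (fully open). A call has 1 to 12 rows; each row is the pose to reach, as a shift and turn from the pose commanded when the call began, along the tool's axes at that moment; what a row does not reach only later rows make up. A row lasts 1/12 s, in which the tool goes at most 41.7 mm and 7.16 degrees, less where a joint would pass 70% of its speed; a pose out of reach is approached as far as the arm can. A call with a gripper value outside its range is refused whole. The fingers move at their own pace and stop on an object; "grip_force" is the grip in N (left out, the last holds). Time passes only in rows, so rows that repeat a pose let the fingers close. It gives the time, the measured TCP pose, the force, the opening and the grip force at its end, in the units of the state.
- env.state(): the state, without advancing time (a new reading comes with each control period).
- eyes.grab_frame(name): name is "scene" or "top"; returns a dict with "image" (420x560x3 uint8, blue, green, red), "fovy" (degrees; the focal length in pixels is half the picture's height over the tangent of half this angle, whatever the lens; pixels are square), "cx", "cy" (the principal point, pixels), "D" ([k1, k2, p1, p2, k3] as OpenCV has them; the pictures are not rectified), "eye" and "attitude" of the camera in the world. Camera axes: x right, y up, looking along -z (the intrinsics and any distortion apply to the point x, -y, -z); pixel columns grow to the right and rows downward; lengths in mm; the calibration is good to about 2 mm. A picture is of the moment at which its call begins. There is no depth.
- env.job_done(): hands the job in; it is judged then, once.
The state is a dict: "time_s": time; "qpos": joint angles; "qvel": joint speeds; "effort": joint torques, N m; "ee_pos": TCP position; "ee_rot": TCP orientation; "force": force on the tool from outside, world axes, zero at the start; "torque": the same for the moment, N m; "gripper_width": finger opening in mm; "gripper_force": force on a finger pad.
Only numpy, scipy, OpenCV 4.12 (cv2) and the standard library are available. Lean on these libraries where they do the work, as an engineer would, in place of code of your own. Each camera call takes 0.05 s, during which the arm holds its last target. There are 200 camera calls.

## Working session

There is one attempt and no reset: what is moved stays moved. The work goes in short steps, Python scripts to look and compute and a tool call to move; the robot and the scene stay as the last step left them, time stands still between calls to the robot, and variables do not carry over. Pictures are saved under pics/ and viewed, at most 10 in all, crops included, and the job is handed in when it is done.

Besides the shell and the picture viewer there is one more tool, called after "Emit:" as name(argument=value, ...) on one line, values as JSON. send_rows: Moves the arm, as the interface text tells. Its arguments: {"type":"object","properties":{"targets":{"type":"string"},"grip_force":{"type":"number"}},"required":["targets"]}

```bash
mkdir -p pics; ls
cat > h.py <<'E'
import numpy as np, cv2
from workcell import env, eyes
from scipy.spatial.transform import Rotation as R
def cam(f):
    fl=210/np.tan(np.radians(f["fovy"])/2)
    K=np.array([[fl,0,f["cx"]],[0,fl,f["cy"]],[0,0,1.]])
    a=np.array(f["attitude"],float)
    M=a if a.shape==(3,3) else R.from_euler("xyz",a,degrees=True).as_matrix()
    return K,np.array(f["D"],float),M,np.array(f["eye"],float)
def ray(f,px):
    K,D,M,e=cam(f)
    u=cv2.undistortPoints(np.array(px,float).reshape(-1,1,2),K,D).reshape(-1,2)
    return e,np.c_[u[:,0],-u[:,1],-np.ones(len(u))]@M.T
def onz(f,px,z):
    e,d=ray(f,px); return e+d*((z-e[2])/d[:,2])[:,None]
def proj(f,P):
    K,D,M,e=cam(f); p=(np.array(P,float).reshape(-1,3)-e)@M
    p=p*[1,-1,-1]
    return cv2.projectPoints(p.reshape(-1,1,3),np.zeros(3),np.zeros(3),K,D)[0].reshape(-1,2)
E
python3 - <<'E'
from h import *
for n in("top","scene"):
    f=eyes.grab_frame(n); cv2.imwrite(f"pics/{n}0.png",f["image"])
    print(n,f["fovy"],f["cx"],f["cy"],f["D"],f["eye"],f["attitude"])
print(env.state())
E
```

```text
pics
top 57.13628317094527 279.5018953148343 206.71519090354684 [0.0151587 0.        0.        0.        0.       ] [437.51782406 -11.70430411 937.7926494 ] [  9.80025507   0.99769278 -90.91235748]
scene 57.55371396028931 284.60371404617183 207.990781351848 [0.00290323 0.         0.         0.         0.        ] [928.85342716 585.70392504 538.03057293] [ 5.74296355e+01 -1.18309706e-01  1.48847131e+02]
{'time_s': 0.1, 'qpos': array([ 6.95579126e+01,  1.83466561e+01,  8.96998498e+01, -2.30103634e-04,
        7.20431811e+01, -1.14617031e+00]), 'qvel': array([ 0.07663469, -0.09422265, -0.11184498,  0.01818568,  0.10431015,
       -0.04190792]), 'effort': array([-4.19064654e-04, -4.13333166e+01, -2.32508147e+01,  7.28285196e-02,
        4.21447784e-02, -5.26555414e-05]), 'ee_pos': array([189.85176439, 542.27353875, 213.21466333]), 'ee_rot': array([-1.79910327e+02, -1.57527888e-03,  1.60704153e+02]), 'force': array([-0.5077064 , -0.06462665,  0.32795484]), 'torque': array([0.02322591, 0.01701544, 0.02822196]), 'gripper_force': 0.0, 'gripper_width': 91.34010825815278}
```

View pics/top0.png

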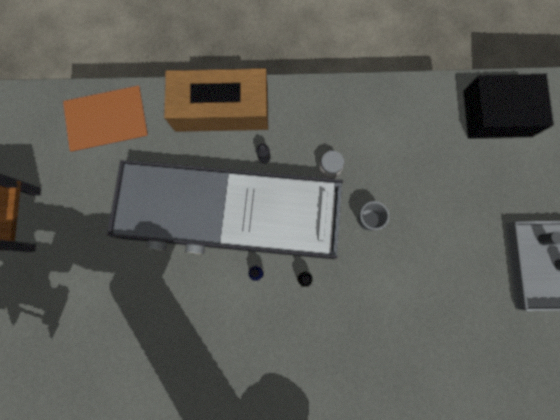

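View pics/scene0.png

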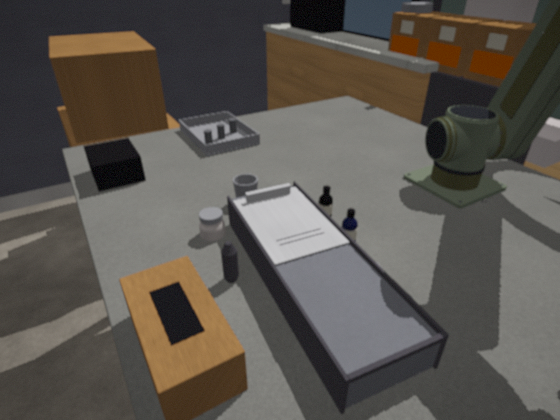

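The top view shows the white cover at about (222–337, 173–253), with its rib near (321, 214). The deck lies to the left, the cup at (374, 215), the jar at (332, 162), the pen at (263, 152) and the ink bottles at (256, 272) and (305, 279). The scene view agrees with this.

Run:
```python
from h import *
f=eyes.grab_frame("top"); im=f["image"]
g=im.min(2); m=(g>125).astype(np.uint8)
m=cv2.morphologyEx(m,cv2.MORPH_CLOSE,np.ones((9,9)))
m=cv2.morphologyEx(m,cv2.MORPH_OPEN,np.ones((9,9)))
n,l,s,c=cv2.connectedComponentsWithStats(m)
print(s,c)
i=l[213,285]; cn=max(cv2.findContours((l==i).astype(np.uint8),0,1)[0],key=cv2.contourArea)
w=onz(f,cn.reshape(-1,2),76)[:,:2].astype(np.float32)
r=cv2.minAreaRect(w); print(r, cv2.boxPoints(r))
crop=im[150:290,210:400]; cv2.imwrite("pics/c0.png",cv2.resize(crop,None,fx=4,fy=4,interpolation=cv2.INTER_CUBIC))
# box frame candidate
b=cv2.boxPoints(r); 
for nm,px,z in(("ribtop",[(323,187),(319,241)],100),("deckend",[(123,165),(113,237)],80),("cup",[(374,211)],70),("jar",[(332,160)],60),("inkA",[(256,272)],85),("inkB",[(305,279)],85),("pen",[(263,150)],95)):
    print(nm,onz(f,px,z).round(1).tolist())
```

```text
[[     0      0    560    420 226340]
 [   326    154     15     15    215]
 [   221    175    113     77   7512]
 [   520    227     17     39    505]
 [   527    274     33     21    628]] [[278.22004948 209.1400106 ]
 [332.94883721 161.00930233]
 [277.76317891 213.03594249]
 [527.57425743 246.59207921]
 [543.80254777 283.72292994]]
((573.8956298828125, 6.0202178955078125), (245.2028350830078, 159.6997528076172), 83.5873794555664) [[ 480.85226 -106.89587]
 [ 639.5528  -124.73238]
 [ 666.93896  118.9363 ]
 [ 508.23846  136.77283]]
ribtop [[625.0, -96.7, 100.0], [505.5, -83.8, 100.0]]
deckend [[690.6, 361.0, 80.0], [524.2, 374.5, 80.0]]
cup [[573.7, -213.1, 70.0]]
jar [[698.6, -124.1, 60.0]]
inkA [[441.5, 54.4, 85.0]]
inkB [[424.8, -52.0, 85.0]]
pen [[715.1, 36.1, 95.0]]
```

View pics/c0.png

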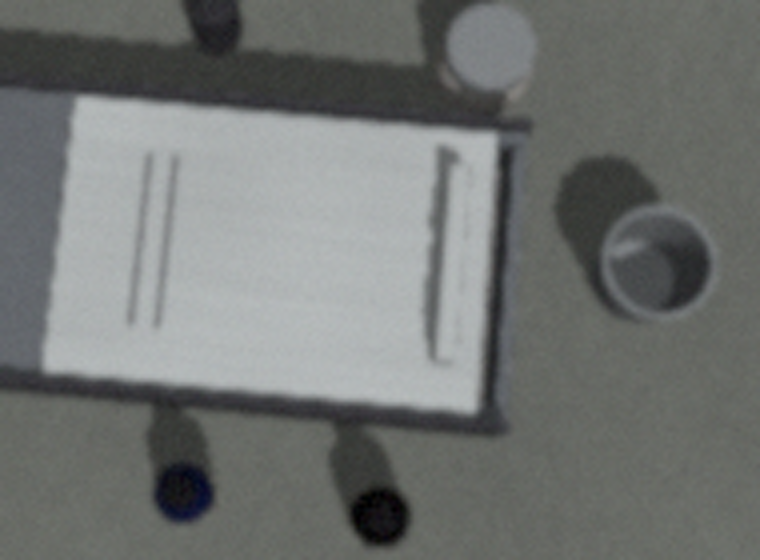

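Emit:
send_rows(targets="-0.010 -0.009 0 0 0 -1 0; -0.032 -0.029 0 0 0 -3 0; -0.060 -0.054 0 0 0 -5 0; -0.090 -0.080 0 0 0 -7 0; -0.120 -0.107 0 0 0 -9 0; -0.150 -0.134 0 0 0 -11 0; -0.180 -0.161 0 0 0 -12.9 0; -0.210 -0.187 0 0 0 -12.9 0; -0.240 -0.214 0 0 0 -12.9 0; -0.270 -0.241 0 0 0 -12.9 0; -0.300 -0.268 0 0 0 -12.9 0; -0.320 -0.285 0 0 0 -12.9 0", grip_force=20)

```text
time_s: 1.15
ee_pos: [398.6, 165.0, 213.9]
ee_rot: [-179.9, 0.0, 173.5]
force: [0.3, 0.4, -0.3]
gripper_width: 14.0
gripper_force: 0.0
```

Emit:
send_rows(targets="-0.010 -0.014 0 0 0 0 0; -0.030 -0.042 0.005 0 0 0 0; -0.053 -0.075 0.015 0 0 0 0; -0.076 -0.108 0.025 0 0 0 0; -0.099 -0.140 0.035 0 0 0 0; -0.122 -0.173 0.045 0 0 0 0; -0.145 -0.205 0.055 0 0 0 0; -0.165 -0.233 0.065 0 0 0 0; -0.180 -0.255 0.070 0 0 0 0; -0.190 -0.268 0.070 0 0 0 0; -0.193 -0.273 0.070 0 0 0 0; -0.193 -0.273 0.070 0 0 0 0")

```text
time_s: 2.15
ee_pos: [559.5, -125.8, 143.4]
ee_rot: [180.0, -0.0, 173.5]
force: [-0.1, 0.6, -0.2]
gripper_width: 0.6
gripper_force: 0.0
```

Run:
```python
from h import *
f=eyes.grab_frame("scene"); s=env.state(); print(s["ee_pos"],s["ee_rot"],s["gripper_width"])
cv2.imwrite("pics/s1.png",cv2.resize(f["image"][80:280,180:400],None,fx=3,fy=3,interpolation=cv2.INTER_CUBIC))
```

```text
[ 558.89830004 -124.67459231  143.68441657] [ 1.79964289e+02 -5.25631461e-02  1.73557655e+02] 0.6425043346433538
```

View pics/s1.png

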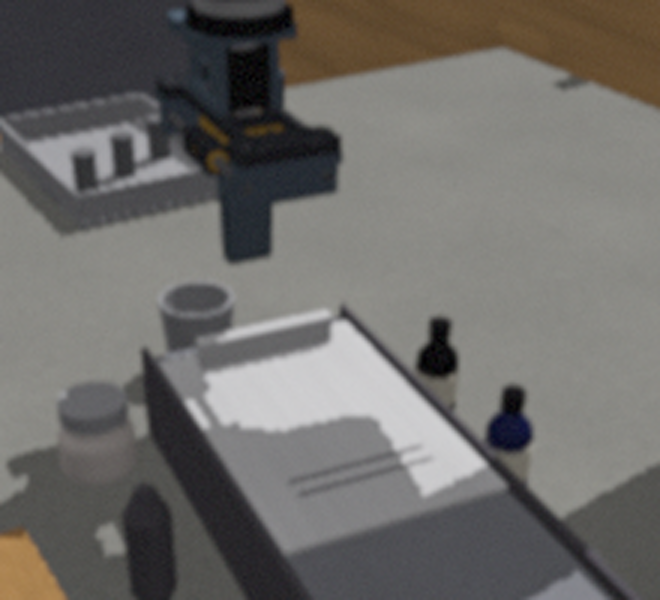

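The closed fingers hang just behind the rib, clear of the cup. I'll descend and begin the push.

Emit:
send_rows(targets="0 0 0.010 0 0 0 0; 0 0 0.025 0 0 0 0; 0 0 0.040 0 0 0 0; 0 0 0.052 0 0 0 0; 0 0 0.058 0 0 0 0; 0 0 0.058 0 0 0 0; 0 0 0.058 0 0 0 0; 0 0.004 0.058 0 0 0 0; 0 0.008 0.058 0 0 0 0; 0 0.012 0.058 0 0 0 0; 0 0.017 0.058 0 0 0 0; 0 0.022 0.058 0 0 0 0")

```text
time_s: 3.2
ee_pos: [562.0, -103.0, 86.4]
ee_rot: [-179.9, 0.1, 173.6]
force: [-0.5, -2.4, 1.7]
gripper_width: 0.6
gripper_force: 1.3
```

Emit:
send_rows(targets="0 0.005 0 0 0 0 0; 0 0.013 0 0 0 0 0; 0 0.022 0 0 0 0 0; 0 0.032 0 0 0 0 0; 0 0.042 0 0 0 0 0; 0 0.052 0 0 0 0 0; 0 0.062 0 0 0 0 0; 0 0.072 0 0 0 0 0; 0 0.082 0 0 0 0 0; 0 0.091 0 0 0 0 0; 0 0.097 0 0 0 0 0; 0 0.100 0 0 0 0 0")

```text
time_s: 4.2
ee_pos: [572.9, -2.4, 85.8]
ee_rot: [180.0, -0.0, 173.7]
force: [0.3, -2.2, 0.9]
gripper_width: 0.4
gripper_force: 1.1
```

Emit:
send_rows(targets="0 0.005 0 0 0 0 0; 0 0.013 0 0 0 0 0; 0 0.022 0 0 0 0 0; 0 0.032 0 0 0 0 0; 0 0.042 0 0 0 0 0; 0 0.052 0 0 0 0 0; 0 0.062 0 0 0 0 0; 0 0.071 0 0 0 0 0; 0 0.079 0 0 0 0 0; 0 0.085 0 0 0 0 0; 0 0.088 0 0 0 0 0; 0 0.090 0 0 0 0 0")

```text
time_s: 5.2
ee_pos: [582.8, 86.4, 85.9]
ee_rot: [180.0, -0.0, 173.6]
force: [0.8, -2.3, -0.4]
gripper_width: 1.0
gripper_force: 1.1
```

Run:
```python
from h import *
f=eyes.grab_frame("top"); s=env.state(); print(s["ee_pos"],s["force"])
cv2.imwrite("pics/t2.png",cv2.resize(f["image"][140:300,100:360],None,fx=3,fy=3,interpolation=cv2.INTER_CUBIC))
```

```text
[582.72869552  86.58586381  85.84632623] [ 0.69511669 -0.65153849 -0.28407695]
```

View pics/t2.png

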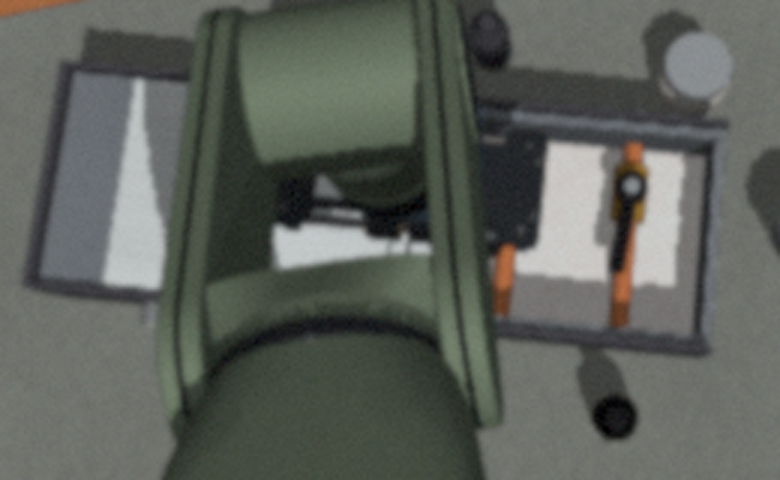

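The cover is mostly across, and the plain bar is uncovered in the right-hand place, so the marked handle is the left one. I'll push the last part slowly until the force rises.

Emit:
send_rows(targets="0 0.003 0 0 0 0 0; 0 0.007 0 0 0 0 0; 0 0.011 0 0 0 0 0; 0 0.014 0 0 0 0 0; 0 0.016 0 0 0 0 0; 0 0.018 0 0 0 0 0; 0 0.020 0 0 0 0 0; 0 0.022 0 0 0 0 0; 0 0.024 0 0 0 0 0")

```text
time_s: 6.0
ee_pos: [585.3, 109.9, 85.8]
ee_rot: [-180.0, -0.0, 173.6]
force: [-0.3, -2.3, -0.4]
gripper_width: 0.4
gripper_force: 1.1
```

Emit:
send_rows(targets="0 0.001 0 0 0 0 0; 0 0.002 0 0 0 0 0; 0 0.003 0 0 0 0 0; 0 0.004 0 0 0 0 0; 0 0.005 0 0 0 0 0")

```text
time_s: 6.42
ee_pos: [585.9, 114.7, 85.9]
ee_rot: [-180.0, -0.0, 173.6]
force: [-0.9, -2.0, 0.4]
gripper_width: 0.3
gripper_force: 1.0
```

Emit:
send_rows(targets="0 0.001 0 0 0 0 0; 0 0.002 0 0 0 0 0; 0 0.003 0 0 0 0 0; 0 0.004 0 0 0 0 0; 0 0.005 0 0 0 0 0")

```text
time_s: 6.83
ee_pos: [586.0, 116.3, 85.9]
ee_rot: [-179.6, -0.1, 173.7]
force: [-3.0, -14.4, 2.4]
gripper_width: 0.5
gripper_force: 7.4
```

The force rose to 14 N, so the cover is at its stop. I'll back off, lift and swing left to look.

Emit:
send_rows(targets="0 -0.004 0 0 0 0 0; 0 -0.010 0 0 0 0 0; 0 -0.015 -0.008 0 0 0 0; 0 -0.015 -0.030 0 0 0 0; 0 -0.015 -0.060 0 0 0 0; 0.010 -0.010 -0.085 0 0 0 0; 0.040 0.015 -0.100 0 0 0 0; 0.070 0.045 -0.110 0 0 0 0; 0.100 0.080 -0.115 0 0 0 0; 0.130 0.115 -0.115 0 0 0 0; 0.160 0.150 -0.115 0 0 0 0; 0.180 0.170 -0.115 0 0 0 0")

```text
time_s: 7.83
ee_pos: [427.2, 308.9, 202.3]
ee_rot: [179.8, 0.1, 173.6]
force: [0.6, -0.0, 0.4]
gripper_width: 0.6
gripper_force: 0.0
```

Emit:
send_rows(targets="0.020 0.020 0 0 0 0 0; 0.040 0.045 0 0 0 0 0; 0.050 0.065 0 0 0 0 0; 0.055 0.075 0 0 0 0 0; 0.055 0.080 0 0 0 0 0")

```text
time_s: 8.25
ee_pos: [381.6, 394.1, 201.6]
ee_rot: [179.9, 0.0, 173.7]
force: [-0.0, -0.1, -0.2]
gripper_width: 0.3
gripper_force: 0.0
```

Run:
```python
from h import *
f=eyes.grab_frame("top"); s=env.state(); print(s["ee_pos"],s["ee_rot"],s["force"])
im=f["image"]; cv2.imwrite("pics/t3full.png",im)
cv2.imwrite("pics/t3.png",cv2.resize(im[150:270,190:350],None,fx=5,fy=5,interpolation=cv2.INTER_CUBIC))
g=eyes.grab_frame("scene"); cv2.imwrite("pics/s3.png",cv2.resize(g["image"][140:400,190:450],(780,780))[:600])
```

```text
[382.53168348 393.99256959 201.36545588] [1.79910907e+02 4.78149268e-02 1.73688033e+02] [ 1.04270175  1.58297515 -0.54552742]
```

View pics/t3.png

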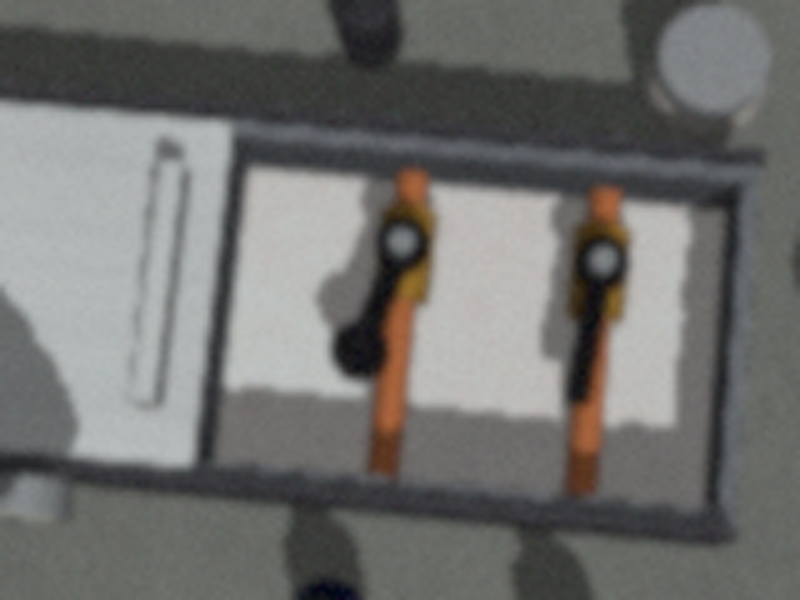

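View pics/s3.png

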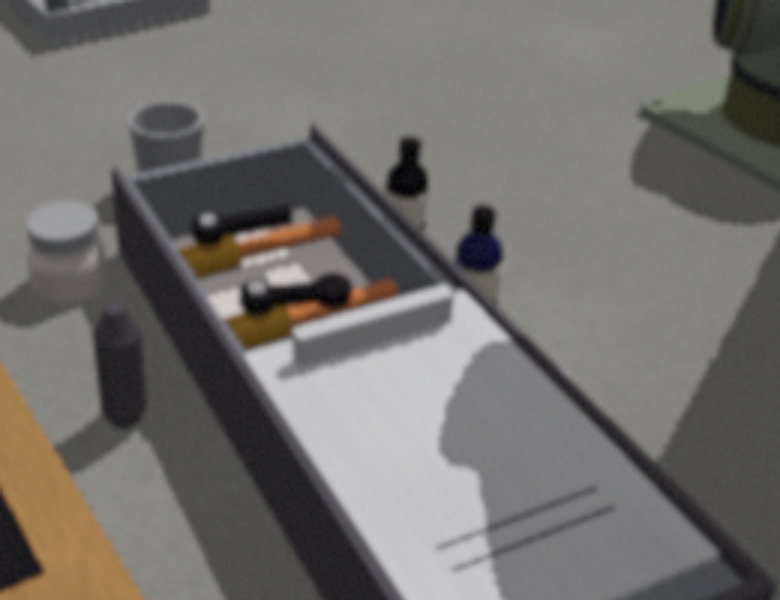

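The cover is parked at the left. The marked hub is at crop (402, 240) with its disc at (361, 347); the plain hub is at (602, 259) with its tip at (579, 398).

Run:
```python
from h import *
f=eyes.grab_frame("top")
P=np.array([(402,240),(361,347),(602,259),(579,398)])/5+[190,150]-.4
w=onz(f,P,56)[:,:2]; print(w.round(1))
d=w[1]-w[0]; print("disc r",np.hypot(*d),"hubs",np.hypot(*(w[0]-w[2])),"plain",np.hypot(*(w[3]-w[2])))
by=np.array([.1117,.9937]);bx=np.array([.9937,-.1117])
print("hubline",(w[0]-w[2])@bx,(w[0]-w[2])@by,"disc box",d@bx,d@by,"plain",(w[3]-w[2])@bx,(w[3]-w[2])@by)
E0=onz(f,np.array([(235,125),(200,465)])/5+[190,150]-.4,76); print("edge",E0.round(1))
O=E0.mean(0)[:2]-118*by; print("box origin",O,"hub box",(w[0]-O)@bx,(w[0]-O)@by)
rail=onz(f,np.array([(60,470),(725,535)])/5+[190,150]-.4,80);print("rail",[(np.dot(r[:2]-O,bx),np.dot(r[:2]-O,by)) for r in rail])
```

```text
[[612.1  23. ]
 [562.1  42.6]
 [601.3 -69.8]
 [536.6 -57.4]]
disc r 53.67647752900147 hubs 93.46410410443146 plain 65.84501810282113
hubline 0.35591224279842937 93.45952794593175 disc box -51.86213451670519 13.829059858561683 plain -65.64090867846251 5.145468285467455
edge [[663.6  98.6  76. ]
 [507.3 113.8  76. ]]
box origin [572.27634248 -11.03837576] hub box 35.72903348343563 38.297553833605484
rail [(np.float64(-86.8431763290253), np.float64(178.11818238591866)), (np.float64(-87.42247664441935), np.float64(-118.10609538652305))]
```

Measurements match the given sizes: disc radius 53.7 mm, hub spacing 93.5 mm, handle at about 15°. Next I'll position the fingers on the disc's -y side and descend.

Emit:
send_rows(targets="-0.006 -0.010 0 0 0 0 0; -0.020 -0.034 0 0 0 0 0; -0.038 -0.066 0 0 0 0 0; -0.057 -0.098 0 0 0 0 0; -0.076 -0.130 0 0 0 0 0; -0.095 -0.163 0 0 0 0 0; -0.114 -0.196 0 0 0 0 0; -0.133 -0.229 0 0 0 0 0; -0.152 -0.261 0 0 0 0 0; -0.171 -0.294 0 0 0 0 0; -0.188 -0.323 0 0 0 0 0; -0.200 -0.344 0 0 0 0 0")

```text
time_s: 9.4
ee_pos: [543.0, 23.3, 201.1]
ee_rot: [-179.9, 0.0, 173.4]
force: [0.8, -0.1, 0.2]
gripper_width: 0.7
gripper_force: 0.0
```

Emit:
send_rows(targets="-0.008 -0.015 0 0 0 0 0; -0.013 -0.023 0.005 0 0 0 0; -0.0145 -0.025 0.020 0 0 0 0; -0.0145 -0.025 0.040 0 0 0 0; -0.0145 -0.025 0.060 0 0 0 0; -0.0145 -0.025 0.080 0 0 0 0; -0.0145 -0.025 0.095 0 0 0 0; -0.0145 -0.025 0.100 0 0 0 0; -0.0145 -0.025 0.100 0 0 0 0; -0.0145 -0.025 0.100 0 0 0 0")

```text
time_s: 10.23
ee_pos: [554.4, 1.5, 101.3]
ee_rot: [180.0, 0.0, 173.6]
force: [0.2, 0.1, -0.1]
gripper_width: 0.6
gripper_force: 0.0
```

Run:
```python
from h import *
s=env.state(); p=s["ee_pos"]; d=p[:2]-[612.1,23.0]
print(p,s["ee_rot"],"rel",d@[.9937,-.1117],d@[.1117,.9937])
g=eyes.grab_frame("scene"); cv2.imwrite("pics/s4.png",cv2.resize(g["image"][120:320,200:400],(600,600),interpolation=cv2.INTER_CUBIC))
```

```text
[554.40710801   1.5357259  101.3120602 ] [1.79993780e+02 2.00141053e-02 1.73577210e+02] rel -54.931867355347755 -27.77334520903109
```

View pics/s4.png

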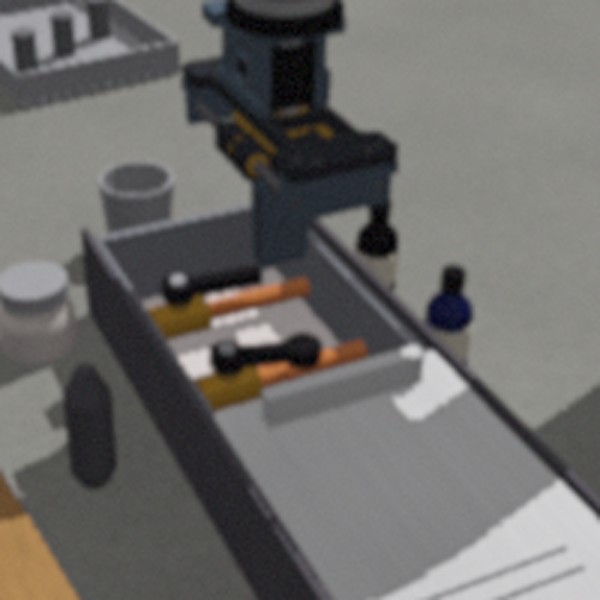

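Emit:
send_rows(targets="0 0 0.010 0 0 0 0; 0 0 0.025 0 0 0 0; 0 0 0.040 0 0 0 0; 0 0 0.051 0 0 0 0; 0 0 0.056 0 0 0 0; 0 0 0.056 0 0 0 0; 0 0 0.056 0 0 0 0")

```text
time_s: 10.87
ee_pos: [554.7, 1.9, 45.3]
ee_rot: [180.0, 0.0, 173.6]
force: [-0.3, 0.5, -0.2]
gripper_width: 0.2
gripper_force: 0.0
```

Emit:
send_rows(targets="0.001 0.004 0 0 0 0 0; 0.003 0.009 0 0 0 0 0; 0.0045 0.014 0 0 0 0 0; 0.006 0.020 0 0 0 0 0; 0.0075 0.026 0 0 0 0 0; 0.008 0.031 0 0 0 0 0; 0.008 0.036 0 0 0 0 0; 0.008 0.041 0 0 0 0 0; 0.008 0.041 0 0 0 0 0")

```text
time_s: 11.62
ee_pos: [550.9, 44.4, 45.0]
ee_rot: [180.0, -0.0, 173.6]
force: [-0.3, -0.8, 0.0]
gripper_width: 0.7
gripper_force: 0.5
```

Emit:
send_rows(targets="-0.001 0.004 0 0 0 0 0; -0.003 0.010 0 0 0 0 0; -0.0065 0.0155 0 0 0 0 0; -0.010 0.020 0 0 0 0 0; -0.0145 0.025 0 0 0 0 0; -0.019 0.029 0 0 0 0 0; -0.023 0.032 0 0 0 0 0; -0.027 0.034 0 0 0 0 0; -0.030 0.034 0 0 0 0 0; -0.032 0.034 0 0 0 0 0; -0.033 0.034 0 0 0 0 0")

```text
time_s: 12.53
ee_pos: [585.8, 75.0, 44.7]
ee_rot: [179.9, -0.3, 173.5]
force: [-7.4, 5.1, 2.2]
gripper_width: 0.3
gripper_force: 4.0
```

Emit:
send_rows(targets="-0.001 0 0 0 0 0 0; -0.002 0 0 0 0 0 0; -0.003 0 0 0 0 0 0; -0.003 0 0 0 0 0 0")

```text
time_s: 12.87
ee_pos: [586.1, 75.0, 44.7]
ee_rot: [179.9, -0.6, 173.5]
force: [-12.1, 5.8, 7.2]
gripper_width: 0.2
gripper_force: 6.1
```

The handle has stalled at the expected end position. I'll retreat and check.

Emit:
send_rows(targets="0.005 0 0 0 0 0 0; 0.012 -0.003 0 0 0 0 0; 0.020 -0.008 0 0 0 0 0; 0.022 -0.010 -0.015 0 0 0 0; 0.022 -0.010 -0.040 0 0 0 0; 0.022 -0.010 -0.075 0 0 0 0; 0.022 -0.010 -0.110 0 0 0 0; 0.030 0.005 -0.135 0 0 0 0; 0.050 0.030 -0.145 0 0 0 0; 0.075 0.060 -0.150 0 0 0 0; 0.100 0.090 -0.150 0 0 0 0; 0.125 0.120 -0.150 0 0 0 0")

```text
time_s: 13.87
ee_pos: [479.3, 207.1, 195.9]
ee_rot: [179.9, 0.2, 173.5]
force: [0.4, -0.4, -0.8]
gripper_width: 0.5
gripper_force: 0.0
```

Emit:
send_rows(targets="0.020 0.028 0 0 0 0 0; 0.035 0.060 0 0 0 0 0; 0.050 0.092 0 0 0 0 0; 0.060 0.124 0 0 0 0 0; 0.068 0.150 0 0 0 0 0; 0.073 0.168 0 0 0 0 0; 0.075 0.175 0 0 0 0 0; 0.075 0.175 0 0 0 0 0")

```text
time_s: 14.53
ee_pos: [424.6, 389.6, 194.9]
ee_rot: [180.0, 0.0, 173.7]
force: [-0.4, 0.2, 0.6]
gripper_width: 0.7
gripper_force: 0.0
```

Run:
```python
from h import *
f=eyes.grab_frame("top"); im=f["image"]; print(env.state()["ee_pos"],env.state()["force"])
cv2.imwrite("pics/t5.png",cv2.resize(im[140:290,190:390],None,fx=4,fy=4,interpolation=cv2.INTER_CUBIC))
```

```text
[424.76939603 388.35183463 194.87055601] [-0.07754808 -0.12162281  0.08096868]
```

View pics/t5.png

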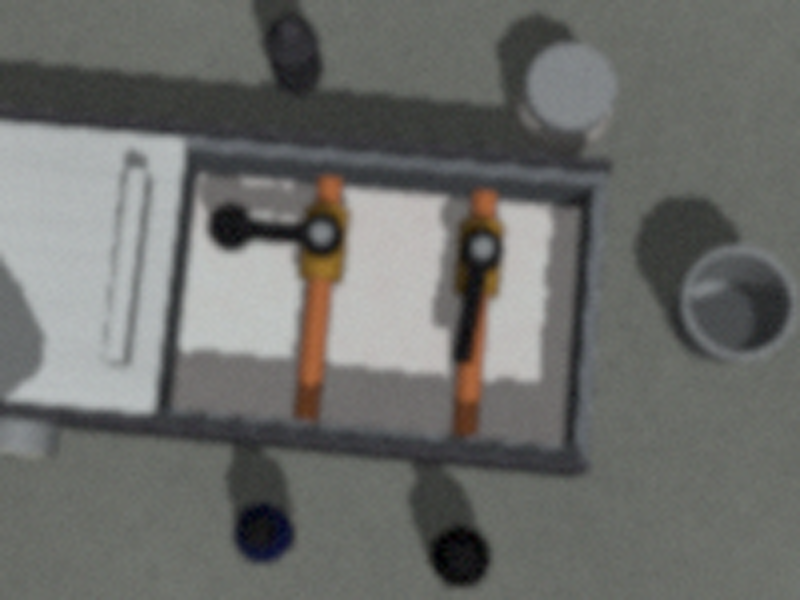

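The marked handle runs from (322, 234) to (231, 227), parallel to the line between the hubs, so it is fully shut. The cover is at its stop, and the plain handle and bystanders haven't moved.

```bash
python3 -c "
from workcell import env
print(env.job_done())"
```

```text
the job is handed in; nothing more can be done
None
```

I pushed the cover to its left stop and turned the disc handle a quarter turn clockwise to its stop; in the last top view the plain handle and bystanders looked unmoved, and the job was handed in at about 14.6 s without a returned verdict.

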